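# Feed a board tray past the treadle gate

## Robot

A 6-joint arm with a two-finger parallel gripper is mounted at the origin on the work surface. World frame = base frame: x ahead of the robot, y to its left, z up, the work surface at z = 0. Lengths are in m, angles in rad, forces in N, time in s.
With the tool pointing down it reaches from about 0.35 to 0.8 m from the base axis. Payload 7.3 kg.
Tool frame: the origin (TCP) lies at the very end of the fingers, on their centre line; the grasp point (between the pads) lies 19 mm behind it; z points along the fingers, y is the direction in which the jaws open and shut (so a half turn about z gives the same grasp; the last joint's range is limited). The gripper opens to 85 mm and grips with 20 to 120 N. Pads are 22 mm wide; open, the fingers measure 114 mm over their backs; the gripper's body (76 mm by 85 mm) begins 54 mm behind the grasp point. The pads swing forward as they close: fully open they stand 13 mm farther back than shut.
Start: joints at [-1.304, 0.342, 1.524, -0, 1.275, -0.146], TCP at [0.211, -0.481, 0.231] pointing down, gripper open.
Joint ranges: [-2.53, 2.53], [-0.77, 2.02], [0.04, 2.7], [-1, 4.14], [0.28, 2.66], [-3.11, 3.11]. Speed limits (rad/s): [2.57, 2.57, 3.14, 3.14, 3.14, 3.14].

## Interface

Orientations are given as [roll, pitch, yaw] about the fixed x, y, z axes, in that order (R = Rz(yaw) Ry(pitch) Rx(roll)).
In Python, from plant import get_obs, snapshot, calibration, sign_off gives the robot as it stands.
- The arm moves only by the tool drive_tool, never from a script. Its argument "rows" is text: rows parted by semicolons, each of 4 numbers parted by spaces: the shift along the tool's x, y, z normalised to -1 to 1, where 1 is 30 mm, then the turn about the tool's z normalised to -1 to 1, where 1 is 5 degrees. A call has 1 to 5 rows; each row shifts and turns the commanded pose from where the row before left it, along the tool's axes as they then stand; what a row does not reach is not made up. A row lasts 1/8 s, in which the tool goes at most 62.5 mm and 10.7 degrees, less where a joint would pass 70% of its speed; a pose out of reach is approached as far as the arm can. A call with a number of a shift or a turn outside -1 to 1 is refused whole. A call with a gripper value outside its range is refused whole. "gripper" is the opening, from 0 (shut) to 1 (fully open), set as the call begins (left out, the last holds). The fingers move at their own pace and stop on an object; "force" is the grip in N (left out, the last holds). Time passes only in rows, so rows that do not move let the fingers close. It gives the time, the measured TCP pose, the force and the opening at its end, in the units of the state.
- get_obs(): the state, without advancing time (a new reading comes with each control period).
- snapshot(name): name is "scene" or "top"; returns the picture (480x640x3 uint8, red, green, blue); there is no depth.
- calibration(name): a dict with "fx", "fy", "cx", "cy" (pixels), "camera_from_world" (4x4, takes a point from world to camera coordinates). Camera axes: x right, y down, z forward; pixel columns grow to the right and rows downward; lengths in m; the calibration is good to about 2 mm. A picture is of the moment at which its call begins. calibration takes no time and is no camera call.
- sign_off(): hands the job in, once; it reports no verdict.
The state is a dict: "time_s": time; "joint_pos": joint angles; "joint_velocities": joint speeds; "tau": joint torques, N m; "eef_pos": TCP position; "ee_rot": TCP orientation; "contact_force": force on the tool from outside, world axes, zero at the start; "wrist_torque": the same for the moment, N m; "gripper_width": finger opening in m.
Only numpy, scipy, OpenCV 4.12 (cv2) and the standard library are available. Lean on these libraries where they do the work, as an engineer would, in place of code of your own. Each camera call takes 0.05 s, during which the arm holds its last target. There are 200 camera calls.

## Task

With one fingertip press the red treadle beside the chute down and keep it down so that the yellow gate stays open, and meanwhile push the board tray along the chute with the other finger, over the sunken gate and up against the green end stop. Then take the hand away so that the gate springs shut behind the tray. Only push: do not grip or lift the tray, do not let the tray run into the gate or the gate come up under it, and leave the other things on the bench where they are.

Things in the scene. Friction and masses are not known exactly. Their poses are not given: they have to be found in the camera images.
- chute: Straight open-topped chute fixed to the bench. Origin: bench level under the gate's middle; +y = direction of travel, +x = side with the red treadle, z up. Grey floor top at z = 55 mm, y = -170 to 140. Channel 66 mm wide (x = -33 to 33) between aluminium walls 8 mm thick, tops at z = 69 mm; open at y = -170. Hinge posts (two, y = -30 to 30) at x = -97 to -73 mm, up to z = 50 mm.
- end_stop (a point): Middle of the foot of the end stop's face that the tray meets: on the chute floor (z = 55 mm) at chute x = 0, y = 130 mm. The stop is a green block across the channel, 66 mm wide, 10 mm thick, 30 mm high.
- gate (a joint): Yellow gate blade, 8 mm thick (chute y = -4 to 4, x = -28 to 28), standing 9 to 14 mm up out of a slot in the chute floor; one hinged lever with the red treadle, hinge along chute y at x = -85, z = 39 mm. Rad: 0 = shut (up), grows as the treadle is pressed, stop at 0.225; above 0.17 the blade is below the floor. A spring shuts it when let go (2 to 5 N at the treadle); the tray cannot push it open.
- treadle (a point): Middle of the top face of the red treadle, a flat bar beside the chute, 30 mm wide (chute x = 46 to 76), 225 mm long (y = -160 to 65), 7 mm thick; this point is at x = 61, y = -47.5 mm. Top at z = 94 mm with the gate shut, about 61 mm (6 mm above the chute floor) at the stop. Pressing it down anywhere along its length sinks the gate.
- tray: Black carrier tray with a blue circuit board, 60 mm wide (x), 90 mm long (y), 0.15 to 0.31 kg, loose on the chute floor before the gate, axes along the chute's. Origin: centre of its underside. Rims 12 mm high; at its rear (y = -45 to -40 mm) an orange push plate as wide as the tray stands up to 28 mm above the underside. Against the end stop its origin is at chute y = 85 mm.
- driver_red: Bystander: red screwdriver, 160 mm long, lying on the bench; origin under its middle.
- driver_green: Bystander: green screwdriver, 160 mm long, lying on the bench; origin under its middle.
- driver_blue: Bystander: blue screwdriver, 160 mm long, lying on the bench; origin under its middle.
- flux: Bystander: small amber jar, 36 mm across, 60 mm tall; origin at the centre of its underside.
- battery: Bystander: flat battery pack, yellow rim, 60 x 90 x 6 mm; origin at the centre of its underside.
- meter: Bystander: orange multimeter lying on its back, 155 x 85 x 47 mm; origin at the centre of its underside.
- cover: Bystander: black tablet back cover, 170 x 245 x 8 mm; origin at the centre of its underside.
Things that resemble listed ones, but are neither listed nor needed, are in the scene too. Of the things that look like the tray, the smaller one is meant.

How it is judged:
By the outcome, as a careful person would: the job done as asked, in the order asked, and still so for the second after the job is handed in, with the robot touching nothing.
It also fails if it takes over 42 s, if anything falls off the work surface, if the arm or the gripper's body presses on something with over 40 N, if the wrist force passes 120 N, or if a joint passes its speed limit or range.

## Working session

There is one attempt and no reset: what is moved stays moved. The work goes in short steps, Python scripts to look and compute and a tool call to move; the robot and the scene stay as the last step left them, time stands still between calls to the robot, and variables do not carry over. Pictures are saved under pics/ and viewed, about 8 in all and at most 12, crops included, and the job is handed in when it is done.

Besides the shell and the picture viewer there is one more tool, called after "Call:" by a JSON object that holds its "fn" and its "kwargs", one argument or row to a line. drive_tool: Moves the arm, as the interface text tells. Its arguments: {"type":"object","properties":{"rows":{"type":"string"},"gripper":{"type":"number"},"force":{"type":"number"}},"required":["rows"]}

```bash
mkdir -p pics; python3 - <<'E'
from plant import *
import cv2
for n in("scene","top"):
    cv2.imwrite(f"pics/{n}0.png",snapshot(n)[:,:,::-1]); print(n,calibration(n))
o=get_obs(); print({k:o[k] for k in("time_s","eef_pos","ee_rot","contact_force","gripper_width")})
E
```

```text
scene {'fx': 560.8257043474982, 'fy': 560.8257043474982, 'cx': 317.9908558142723, 'cy': 239.10586338470944, 'camera_from_world': array([[-0.14724828,  0.98908524, -0.00532344,  0.01579821],
       [ 0.77464363,  0.11197377, -0.62240592, -0.36154253],
       [-0.61501642, -0.09577197, -0.78267652,  1.59330309],
       [ 0.        ,  0.        ,  0.        ,  1.        ]])}
top {'fx': 539.5796085566891, 'fy': 539.5796085566891, 'cx': 315.6118184202377, 'cy': 239.83245585805446, 'camera_from_world': array([[ 0.01072288, -0.99985563,  0.01318092,  0.05363886],
       [-0.98541028, -0.01280526, -0.16971332,  0.54494179],
       [ 0.1698576 , -0.0111688 , -0.98540532,  1.13198446],
       [ 0.        ,  0.        ,  0.        ,  1.        ]])}
{'time_s': 0.1, 'eef_pos': array([ 0.21054348, -0.48053459,  0.23067383]), 'ee_rot': array([-3.14018478e+00, -2.13816859e-04,  4.12821291e-01]), 'contact_force': array([-0.63417022,  1.06564237,  0.69758639]), 'gripper_width': 0.08539819522227429}
```

View pics/scene0.png

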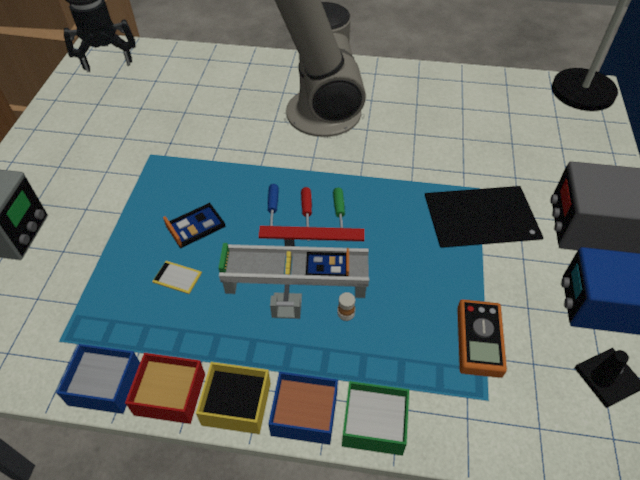

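View pics/top0.png

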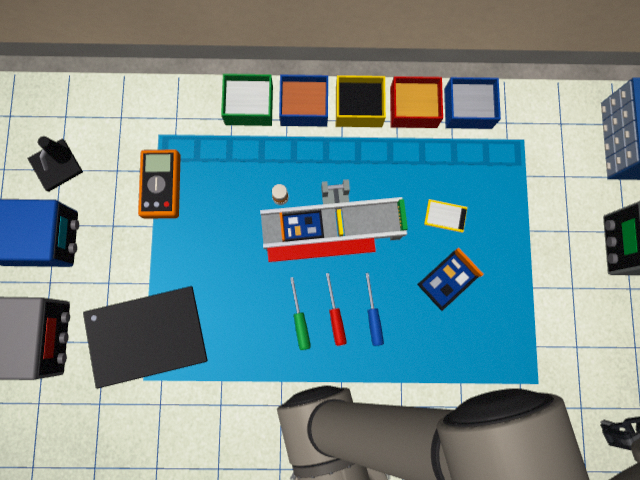

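The top view shows the chute at about (262–408, 198–250). Travel runs to the image right (world -y), the treadle is on the robot's side, and the tray is at about (302,226). Next I'll measure by colour.

```bash
cat > h.py <<'E'
import numpy as np, cv2
from plant import *
def ray(n,uv,z):
    c=calibration(n);T=c["camera_from_world"];R=T[:3,:3];o=-R.T@T[:3,3]
    uv=np.atleast_2d(uv).astype(float)
    d=np.c_[(uv[:,0]-c["cx"])/c["fx"],(uv[:,1]-c["cy"])/c["fy"],np.ones(len(uv))]@R
    return o+d*((z-o[2])/d[:,2])[:,None]
def proj(n,P):
    c=calibration(n);T=c["camera_from_world"]
    p=np.atleast_2d(P)@T[:3,:3].T+T[:3,3]
    return np.c_[c["fx"]*p[:,0]/p[:,2]+c["cx"],c["fy"]*p[:,1]/p[:,2]+c["cy"]]
def mask(img,lo,hi,roi):
    h=cv2.cvtColor(img,cv2.COLOR_RGB2HSV);m=cv2.inRange(h,lo,hi)
    z=np.zeros_like(m);x0,y0,x1,y1=roi;z[y0:y1,x0:x1]=m[y0:y1,x0:x1];return z
E
python3 - <<'E'
from h import *
rois={"top":(255,190,415,268),"scene":(210,222,378,290)}
cols={"red":((0,150,90),(6,255,255)),"red2":((174,150,90),(180,255,255)),"yellow":((24,150,120),(34,255,255)),"green":((50,120,60),(80,255,255)),"orange":((8,150,120),(20,255,255))}
zs={"red":.094,"red2":.094,"yellow":.067,"green":.085,"orange":.083}
for n in rois:
    im=cv2.imread(f"pics/{n}0.png")[:,:,::-1].copy()
    for c,(lo,hi) in cols.items():
        m=mask(im,lo,hi,rois[n])
        pts=cv2.findNonZero(m)
        if pts is None: continue
        b=cv2.boxPoints(cv2.minAreaRect(pts))
        print(n,c,len(pts),b.round(1).tolist(),ray(n,b,zs[c])[:,:2].round(3).tolist(),"ctr",ray(n,pts[:,0].mean(0),zs[c])[0,:2].round(4))
im=cv2.imread("pics/top0.png")[185:270,250:415]
im2=cv2.imread("pics/scene0.png")[220:325,210:380]
a=cv2.resize(im,(660,340),interpolation=cv2.INTER_CUBIC);b=cv2.resize(im2,(660,408),interpolation=cv2.INTER_CUBIC)
cv2.imwrite("pics/c1.png",cv2.resize(np.vstack([a,b]),None,fx=.8,fy=.8))
E
```

```text
top red 1439 [[266.8999938964844, 247.6999969482422], [373.29998779296875, 237.5], [374.6000061035156, 251.0], [268.20001220703125, 261.1000061035156]] [[0.518, 0.162], [0.542, -0.06], [0.514, -0.063], [0.49, 0.159]] ctr [0.5162 0.049 ]
top red2 31 [[267.0, 250.0], [374.0, 244.0], [374.6000061035156, 255.1999969482422], [267.6000061035156, 261.20001220703125]] [[0.513, 0.162], [0.529, -0.062], [0.505, -0.063], [0.49, 0.16]] ctr [0.502  0.0796]
top yellow 111 [[336.5, 209.0], [399.29998779296875, 205.89999389648438], [400.5, 231.10000610351562], [337.70001220703125, 234.1999969482422]] [[0.609, 0.016], [0.618, -0.121], [0.562, -0.122], [0.554, 0.013]] ctr [0.5819 0.006 ]
top green 179 [[397.0, 199.60000610351562], [403.3999938964844, 198.8000030517578], [407.1000061035156, 228.89999389648438], [400.70001220703125, 229.6999969482422]] [[0.627, -0.113], [0.629, -0.127], [0.564, -0.133], [0.562, -0.12]] ctr [ 0.5953 -0.1238]
top orange 115 [[273.8999938964844, 198.0], [394.20001220703125, 181.60000610351562], [400.0, 224.0], [279.70001220703125, 240.5]] [[0.628, 0.151], [0.668, -0.108], 
[... 482 characters left out ...]
8], [0.521, 0.1]] ctr [0.5131 0.0063]
scene yellow 79 [[285.6000061035156, 273.0], [287.0, 251.89999389648438], [290.6000061035156, 252.10000610351562], [289.20001220703125, 273.20001220703125]] [[0.61, 0.007], [0.556, 0.0], [0.555, 0.008], [0.61, 0.015]] ctr [0.5841 0.0074]
scene green 166 [[217.89999389648438, 270.70001220703125], [222.39999389648438, 242.39999389648438], [229.1999969482422, 243.5], [224.6999969482422, 271.70001220703125]] [[0.637, -0.128], [0.564, -0.137], [0.565, -0.122], [0.637, -0.113]] ctr [ 0.6023 -0.1256]
scene orange 36 [[347.0, 249.0], [348.0, 249.0], [348.0, 270.0], [347.0, 270.0]] [[0.542, 0.127], [0.542, 0.129], [0.596, 0.135], [0.596, 0.133]] ctr [0.569 0.131]
```

View pics/c1.png

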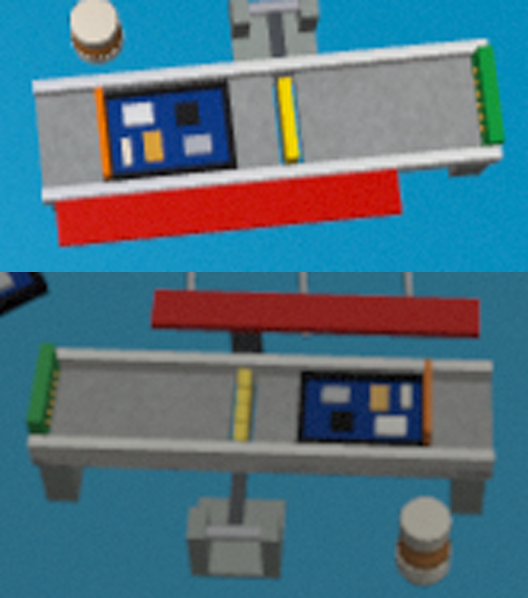

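Chute frame from the two views: origin (0.583, 0.0076), +y = (0.1075, -0.994), +x = (-0.994, -0.1075). The treadle gives this. The gate and the stop agree to about 3 mm, and the tray's rear face is at about y = -125 mm. The plan is tool yaw 1.6785, so tool x = -chute y and tool y = -chute x. I'll use an opening of about 56 mm, which puts the fingers at chute x of about -7 and +63.

Call:
{"fn": "drive_tool", "kwargs": {
  "rows": "0 0 0 -1;0 0 0 -1;0 0 0 -1;0 0 0 -1;0 0 0 -1",
  "gripper": 0.66
}}

```text
time_s: 0.72
eef_pos: [0.2106, -0.4807, 0.2309]
ee_rot: [-3.141, -0.0, 0.852]
contact_force: [-0.3, 0.1, -0.5]
gripper_width: 0.0564
```

Call:
{"fn": "drive_tool", "kwargs": {
  "rows": "0 0 0 -1;0 0 0 -1;0 0 0 -1;0 0 0 -1;0 0 0 -1"
}}

```text
time_s: 1.35
eef_pos: [0.2106, -0.4806, 0.2309]
ee_rot: [-3.141, -0.001, 1.288]
contact_force: [1.0, 0.4, -0.3]
gripper_width: 0.0561
```

Call:
{"fn": "drive_tool", "kwargs": {
  "rows": "0 0 0 -1;0 0 0 -1;0 0 0 -1;0 0 0 -1;0 0 0 -0.5"
}}

```text
time_s: 1.98
eef_pos: [0.2106, -0.4806, 0.2309]
ee_rot: [-3.141, -0.001, 1.68]
contact_force: [-0.9, -0.8, 0.0]
gripper_width: 0.0563
```

Call:
{"fn": "drive_tool", "kwargs": {
  "rows": "1 0.65 0 0;1 0.65 0 0;1 0.65 0 0;1 0.65 0 0;1 0.65 0 0"
}}

```text
time_s: 2.6
eef_pos: [0.2918, -0.3201, 0.2311]
ee_rot: [-3.141, -0.0, 1.678]
contact_force: [1.3, -0.0, -0.2]
gripper_width: 0.0565
```

Call:
{"fn": "drive_tool", "kwargs": {
  "rows": "1 0.65 0 0;1 0.65 0 0;1 0.65 0 0;1 0.65 0 0;1 0.65 0 0"
}}

```text
time_s: 3.22
eef_pos: [0.3726, -0.1605, 0.2311]
ee_rot: [-3.141, -0.0, 1.678]
contact_force: [-0.1, 0.7, 0.2]
gripper_width: 0.0563
```

Call:
{"fn": "drive_tool", "kwargs": {
  "rows": "1 0.65 0 0;1 0.65 0 0;1 0.65 0 0;1 0.65 0 0;1 0.65 0 0"
}}

```text
time_s: 3.85
eef_pos: [0.4535, -0.001, 0.231]
ee_rot: [-3.141, -0.0, 1.678]
contact_force: [-0.5, -0.4, -0.8]
gripper_width: 0.0563
```

Call:
{"fn": "drive_tool", "kwargs": {
  "rows": "1 0.65 0 0;1 0.65 0 0;1 0.65 0 0;1 0.65 0 0;0 0 0 0"
}}

```text
time_s: 4.47
eef_pos: [0.5182, 0.1273, 0.2305]
ee_rot: [-3.141, -0.0, 1.681]
contact_force: [0.2, 0.3, -0.4]
gripper_width: 0.0563
```

Call:
{"fn": "drive_tool", "kwargs": {
  "rows": "0.8 0.78 0 0;0 0 1 0;0 0 1 0;0 0 1 0;0 0 0.5 0"
}}

```text
time_s: 5.1
eef_pos: [0.5375, 0.1509, 0.1246]
ee_rot: [-3.139, 0.0, 1.678]
contact_force: [0.5, -0.8, 0.3]
gripper_width: 0.0565
```

```bash
python3 - <<'E'
from h import *
o=get_obs();p=o["eef_pos"];print(p,o["ee_rot"])
O=np.array([.583,.0076]);ey=np.array([.1075,-.9942]);ex=np.array([-.9942,-.1075])
print("chute",(p[:2]-O)@ex,(p[:2]-O)@ey)
A=snapshot("top")[170:290,230:430];B=snapshot("scene")[200:300,200:400]
f=lambda a:cv2.resize(a,None,fx=3.5,fy=2.6 if 0 else 3.5,interpolation=cv2.INTER_CUBIC)
v=np.vstack([f(A),f(B)]);v=cv2.resize(v,None,fx=.77,fy=.77)
cv2.imwrite("pics/c2.png",v[:,:,::-1])
E
```

```text
[0.53749188 0.15094889 0.12463024] [-3.13850959e+00  4.37790339e-04  1.67755568e+00]
chute 0.029834162854888123 -0.14740958684212435
```

View pics/c2.png

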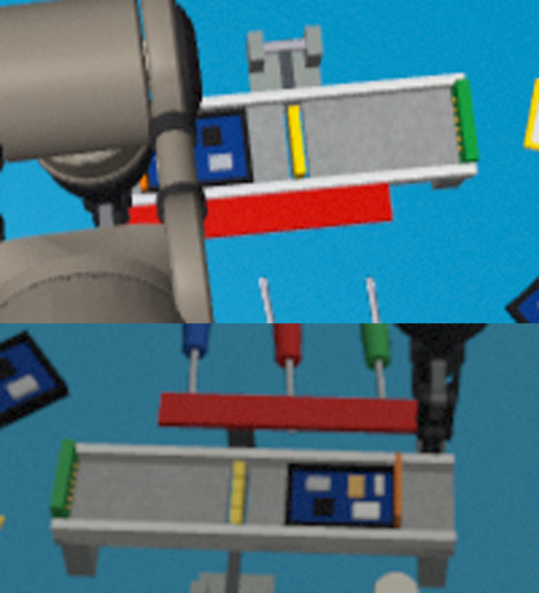

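The scene crop shows the fingertips at about crop (435,450), near the treadle's right end (417,430) and still above it. I'll project the expected points to check.

```bash
python3 - <<'E'
from h import *
O=np.array([.583,.0076]);ey=np.array([.1075,-.9942]);ex=np.array([-.9942,-.1075])
W=lambda x,y,z:np.r_[O+x/1000*ex+y/1000*ey,z/1000]
for l,P in {"treadle end":(46,-160,94),"tipT":(65,-147,127),"tipT fwd":(65,-136,127),"tipC":(-5,-147,127),"tipC fwd":(-5,-136,127),"tipC rear":(-5,-158,127),"plate":(-30,-125,83),"plate2":(30,-125,83),"trayfront":(0,-35,67)}.items():
    a=proj("scene",W(*P))[0];b=proj("top",W(*P))[0];print(l,a.round(1),((a-[200,200])*2.695+[0,323]).round(),b.round(1),((b-[230,170])*2.695).round())
E
```

```text
treadle end [364.7 239.5] [444. 430.] [267.1 246.8] [100. 207.]
tipT [359.3 222.4] [429. 383.] [273.  252.8] [116. 223.]
tipT fwd [354.  222.3] [415. 383.] [278.5 252.3] [131. 222.]
tipC [359.5 249. ] [430. 455.] [270.2 219.1] [108. 132.]
tipC fwd [354.  248.9] [415. 455.] [275.5 218.6] [123. 131.]
tipC rear [365.  249.2] [445. 456.] [264.8 219.6] [ 94. 134.]
plate [347.7 271.5] [398. 516.] [280.9 211. ] [137. 110.]
plate2 [347.9 248.3] [399. 453.] [283.4 238.6] [144. 185.]
trayfront [304.7 263. ] [282. 493.] [324.1 222.3] [254. 141.]
```

The projections match the pixels (plate y = -125, channel fingertip as expected), so I'll descend.

Call:
{"fn": "drive_tool", "kwargs": {
  "rows": "0 0 0.5 0;0 0 0.5 0;0 0 0.2 0;0 0 0.2 0;0 0 0 0"
}}

```text
time_s: 5.82
eef_pos: [0.5383, 0.1519, 0.0841]
ee_rot: [-3.141, 0.0, 1.678]
contact_force: [-1.8, 0.4, 4.5]
gripper_width: 0.0563
```

Call:
{"fn": "drive_tool", "kwargs": {
  "rows": "0 0 0.2 0;0 0 0.2 0;0 0 0.1 0;0 0 0 0"
}}

```text
time_s: 6.32
eef_pos: [0.5381, 0.1518, 0.0689]
ee_rot: [-3.14, 0.0, 1.678]
contact_force: [-4.5, -0.0, 5.7]
gripper_width: 0.0564
```

Call:
{"fn": "drive_tool", "kwargs": {
  "rows": "0 0 0.1 0;0 0 0.1 0;0 0 0 0"
}}

```text
time_s: 6.7
eef_pos: [0.5384, 0.1518, 0.063]
ee_rot: [-3.141, 0.0, 1.678]
contact_force: [-4.5, -0.8, 3.7]
gripper_width: 0.0565
```

```bash
python3 - <<'E'
from h import *
print(get_obs()["eef_pos"],get_obs()["contact_force"])
B=snapshot("scene")[215:285,210:380]
cv2.imwrite("pics/c3.png",cv2.resize(B,None,fx=4.5,fy=4.5,interpolation=cv2.INTER_CUBIC)[:,:,::-1])
E
```

```text
[0.53844377 0.15184592 0.06304428] [-4.46388383 -0.83720199  3.65146959]
```

View pics/c3.png

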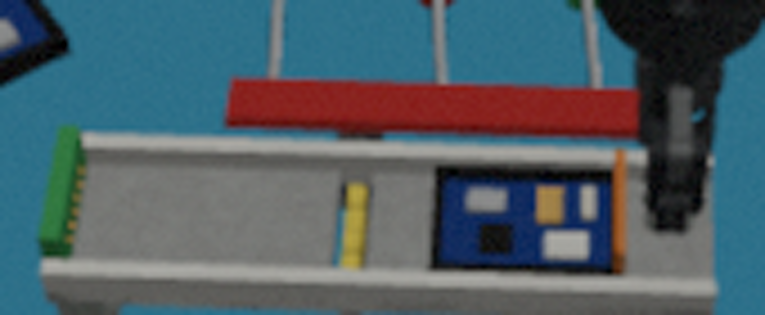

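The gate is largely sunken: its treadle end is below the floor and the far end is still visible at crop (355,225). I'll press further.

Call:
{"fn": "drive_tool", "kwargs": {
  "rows": "0 0 0.1 0;0 0 0 0"
}}

```text
time_s: 7.0
eef_pos: [0.5384, 0.1518, 0.0602]
ee_rot: [-3.141, 0.0, 1.678]
contact_force: [-4.8, -1.3, 4.9]
gripper_width: 0.0564
```

Call:
{"fn": "drive_tool", "kwargs": {
  "rows": "0 0 0.06 0;0 0 0 0"
}}

```text
time_s: 7.25
eef_pos: [0.5383, 0.1518, 0.0584]
ee_rot: [-3.141, 0.0, 1.678]
contact_force: [-6.0, -1.0, 3.9]
gripper_width: 0.0564
```

Call:
{"fn": "drive_tool", "kwargs": {
  "rows": "0 0 0.06 0;0 0 0 0"
}}

```text
time_s: 7.5
eef_pos: [0.5384, 0.1518, 0.0578]
ee_rot: [-3.141, 0.0, 1.678]
contact_force: [-8.1, -1.7, 12.5]
gripper_width: 0.0565
```

```bash
python3 - <<'E'
from h import *
print(get_obs()["eef_pos"],get_obs()["contact_force"])
O=np.array([.583,.0076]);ey=np.array([.1075,-.9942]);ex=np.array([-.9942,-.1075])
B=snapshot("scene");m=mask(B,(0,150,60),(6,255,255),(240,215,345,260))
for y in(40,60,0,-40):  # predicted inner/outer top edge rows vs seen at the column
  for q in(.15,.17,.19,.21,.225):
    r=[]
    for x,zz in((131,48),(131,55),(161,55)):
        c,s=np.cos(q),np.sin(q);X=x*c+zz*s-85;Z=39+zz*c-x*s
        r.append(proj("scene",np.r_[O+X/1000*ex+y/1000*ey,Z/1000])[0].round(1).tolist())
    print(y,q,r)
  u=int(r[1][0]);rows=np.nonzero(m[:,u])[0];print("seen col",u,rows.min(),rows.max())
cv2.imwrite("pics/c4.png",cv2.resize(B[215:285,210:380],None,fx=4.5,fy=4.5,interpolation=cv2.INTER_CUBIC)[:,:,::-1])
E
```

```text
[0.53839623 0.15184432 0.05776222] [-8.13050139 -1.74676978 12.51159742]
40 0.15 [[271.5, 242.7], [271.3, 240.3], [272.7, 231.0]]
40 0.17 [[271.6, 243.3], [271.4, 240.9], [272.8, 231.8]]
40 0.19 [[271.7, 243.9], [271.5, 241.4], [272.9, 232.6]]
40 0.21 [[271.8, 244.5], [271.6, 242.0], [273.0, 233.4]]
40 0.225 [[271.9, 245.0], [271.7, 242.5], [273.1, 234.0]]
seen col 271 234 243
60 0.15 [[262.3, 242.4], [262.1, 240.1], [263.6, 230.8]]
60 0.17 [[262.4, 243.0], [262.2, 240.6], [263.8, 231.5]]
60 0.19 [[262.5, 243.6], [262.3, 241.2], [263.9, 232.3]]
60 0.21 [[262.7, 244.2], [262.5, 241.8], [264.0, 233.1]]
60 0.225 [[262.7, 244.7], [262.6, 242.2], [264.1, 233.7]]
seen col 262 234 243
0 0.15 [[289.9, 243.2], [289.8, 240.8], [290.8, 231.5]]
0 0.17 [[290.0, 243.8], [289.9, 241.4], [290.9, 232.3]]
0 0.19 [[290.0, 244.4], [289.9, 242.0], [291.0, 233.1]]
0 0.21 [[290.1, 245.0], [290.0, 242.5], [291.1, 233.9]]
0 0.225 [[290.2, 245.5], [290.1, 243.0], [291.1, 234.5]]
seen col 290 235 243
-40 0.15 [[308.3, 243.7], [308.3, 241.4], [309.0, 232.0]]
-40 0.17 [[308.4, 244.3], [308.4, 241.9], [309.1, 232.8]]
-40 0.19 [[308.4, 244.9], [308.4, 242.5], [309.1, 233.6]]
-40 0.21 [[308.5, 245.5], [308.4, 243.1], [309.2, 234.4]]
-40 0.225 [[308.5, 246.0], [308.5, 243.5], [309.2, 235.0]]
seen col 308 236 244
```

View pics/c4.png

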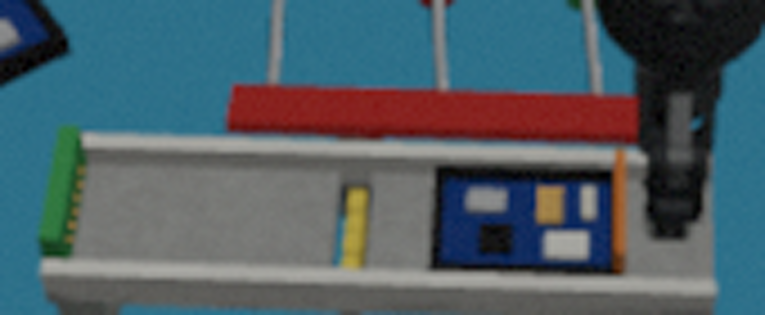

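At the stop: the force has jumped to 12 N and the treadle rows match about 0.22 rad. Now I'll push along -tool x, watching z and force.

Call:
{"fn": "drive_tool", "kwargs": {
  "rows": "-0.2 0 -0.01 0;-0.2 0 0 0;-0.2 0 0 0;-0.2 0 0 0;-0.2 0 0 0"
}}

```text
time_s: 8.18
eef_pos: [0.5438, 0.1236, 0.0586]
ee_rot: [3.136, -0.002, 1.677]
contact_force: [-0.6, 7.7, 9.4]
gripper_width: 0.0567
```

Call:
{"fn": "drive_tool", "kwargs": {
  "rows": "-0.2 0 0 0;-0.2 0 0 0;-0.2 0 0 0;-0.2 0 0 0;-0.2 0 0 0"
}}

```text
time_s: 8.8
eef_pos: [0.5475, 0.0936, 0.0586]
ee_rot: [3.135, -0.002, 1.677]
contact_force: [-1.5, 7.6, 9.2]
gripper_width: 0.0564
```

Call:
{"fn": "drive_tool", "kwargs": {
  "rows": "-0.2 -0.02 0 0;-0.2 -0.02 0 0;-0.2 -0.02 0 0;-0.2 -0.02 0 0;-0.2 -0.02 0 0"
}}

```text
time_s: 9.43
eef_pos: [0.5473, 0.063, 0.0583]
ee_rot: [3.136, -0.001, 1.678]
contact_force: [-1.7, 6.3, 8.2]
gripper_width: 0.0564
```

```bash
python3 - <<'E'
from h import *
print(get_obs()["eef_pos"],get_obs()["contact_force"])
B=snapshot("scene")
cv2.imwrite("pics/c5.png",cv2.resize(B[215:285,210:380],None,fx=4.5,fy=4.5,interpolation=cv2.INTER_CUBIC)[:,:,::-1])
E
```

```text
[0.5472546  0.06302003 0.05826285] [-1.74124905  6.30774805  8.22954943]
```

View pics/c5.png

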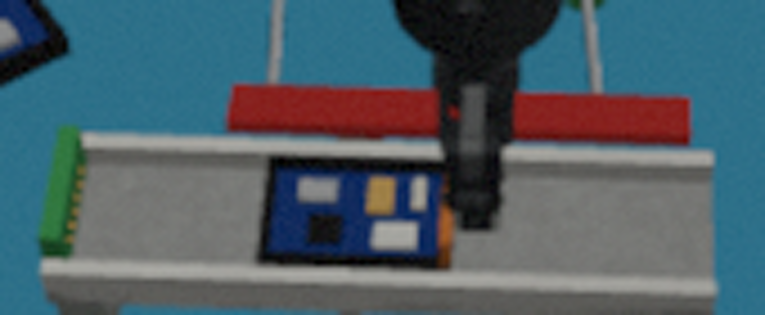

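The tray is straight, with its front past the gate and the treadle fully down. TCP is at chute (29.5, -59), so about 88 mm remain.

Call:
{"fn": "drive_tool", "kwargs": {
  "rows": "-0.2 0 0 0;-0.2 0 0 0;-0.2 0 0 0;-0.2 0 0 0;-0.2 0 0 0"
}}

```text
time_s: 10.1
eef_pos: [0.5503, 0.0332, 0.0582]
ee_rot: [3.137, -0.001, 1.678]
contact_force: [-0.9, 6.3, 8.3]
gripper_width: 0.0565
```

Call:
{"fn": "drive_tool", "kwargs": {
  "rows": "-0.2 0 0 0;-0.2 0 0 0;-0.2 0 0 0;-0.2 0 0 0;-0.2 0 0 0"
}}

```text
time_s: 10.72
eef_pos: [0.5535, 0.0033, 0.0582]
ee_rot: [3.137, -0.001, 1.678]
contact_force: [-0.9, 7.1, 8.7]
gripper_width: 0.0562
```

Call:
{"fn": "drive_tool", "kwargs": {
  "rows": "-0.15 0 0 0;-0.15 0 0 0;-0.1 0 0 0;-0.1 0 0 0;-0.1 0 0 0"
}}

```text
time_s: 11.35
eef_pos: [0.5554, -0.0146, 0.0581]
ee_rot: [3.137, -0.001, 1.678]
contact_force: [-1.9, 7.0, 7.6]
gripper_width: 0.0568
```

Call:
{"fn": "drive_tool", "kwargs": {
  "rows": "-0.08 0 0 0;-0.08 0 0 0;-0.08 0 0 0;0 0 0 0"
}}

```text
time_s: 11.85
eef_pos: [0.5562, -0.022, 0.0581]
ee_rot: [3.137, -0.0, 1.678]
contact_force: [-1.2, 5.6, 7.2]
gripper_width: 0.0562
```

Call:
{"fn": "drive_tool", "kwargs": {
  "rows": "-0.06 0 0 0;-0.06 0 0 0;0 0 0 0"
}}

```text
time_s: 12.22
eef_pos: [0.5564, -0.0247, 0.0581]
ee_rot: [3.137, -0.001, 1.678]
contact_force: [-1.2, 9.6, 8.5]
gripper_width: 0.0565
```

Call:
{"fn": "drive_tool", "kwargs": {
  "rows": "-0.05 0 0 0;-0.05 0 0 0;0 0 0 0"
}}

```text
time_s: 12.6
eef_pos: [0.5563, -0.0249, 0.0581]
ee_rot: [3.138, -0.005, 1.679]
contact_force: [-1.6, 21.6, 9.8]
gripper_width: 0.0564
```

```bash
python3 - <<'E'
from h import *
print(get_obs()["eef_pos"],get_obs()["contact_force"])
B=snapshot("scene")
cv2.imwrite("pics/c6.png",cv2.resize(B[215:285,210:380],None,fx=4.5,fy=4.5,interpolation=cv2.INTER_CUBIC)[:,:,::-1])
E
```

```text
[ 0.55634912 -0.0248738   0.05811389] [-1.64911701 21.58712457  9.76418906]
```

View pics/c6.png

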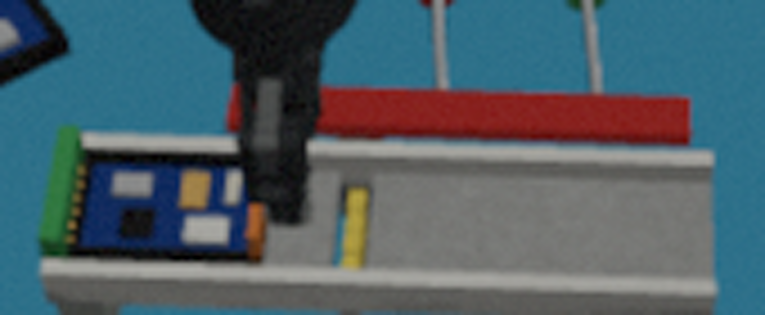

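The tray is against the green stop: motion stalled and the force rose to 22 N. I'll back off along the chute with the treadle still held, then lift.

Call:
{"fn": "drive_tool", "kwargs": {
  "rows": "0.1 0 0 0;0.15 0 0 0;0.15 0 0 0;0 0 0 0"
}}

```text
time_s: 13.15
eef_pos: [0.556, -0.0182, 0.0582]
ee_rot: [3.137, 0.003, 1.679]
contact_force: [-1.2, -1.6, 6.7]
gripper_width: 0.056
```

Call:
{"fn": "drive_tool", "kwargs": {
  "rows": "0 0 -0.2 0;0 0 -0.3 0;0 0 -0.3 0;0 0 -0.3 0;0 0 -0.5 0"
}}

```text
time_s: 13.78
eef_pos: [0.553, -0.0171, 0.1051]
ee_rot: [-3.139, -0.001, 1.678]
contact_force: [-0.4, 0.8, -0.1]
gripper_width: 0.0562
```

Call:
{"fn": "drive_tool", "kwargs": {
  "rows": "0 0 -1 0;0 0 -1 0;0 0 -1 0;0 0 -1 0;0 0 0 0"
}}

```text
time_s: 14.4
eef_pos: [0.5546, -0.0174, 0.2277]
ee_rot: [3.137, 0.001, 1.678]
contact_force: [0.9, 0.5, -0.7]
gripper_width: 0.0566
```

Call:
{"fn": "drive_tool", "kwargs": {
  "rows": "0 -1 0 0;0 -1 0 0;0 -1 0 0;0 -1 0 0;0 0 0 0"
}}

```text
time_s: 15.02
eef_pos: [0.4324, -0.0299, 0.2244]
ee_rot: [-3.139, -0.001, 1.678]
contact_force: [0.5, 0.5, -0.2]
gripper_width: 0.0563
```

```bash
python3 - <<'E'
from h import *
print(get_obs()["eef_pos"],get_obs()["contact_force"],get_obs()["time_s"])
B=snapshot("scene")[150:330,150:380]
cv2.imwrite("pics/c7.png",cv2.resize(B,None,fx=3.3,fy=3.3,interpolation=cv2.INTER_CUBIC)[:,:,::-1])
E
```

```text
[ 0.43242721 -0.02992239  0.22441583] [ 0.47891151  0.48038655 -0.19827062] 15.025
```

View pics/c7.png

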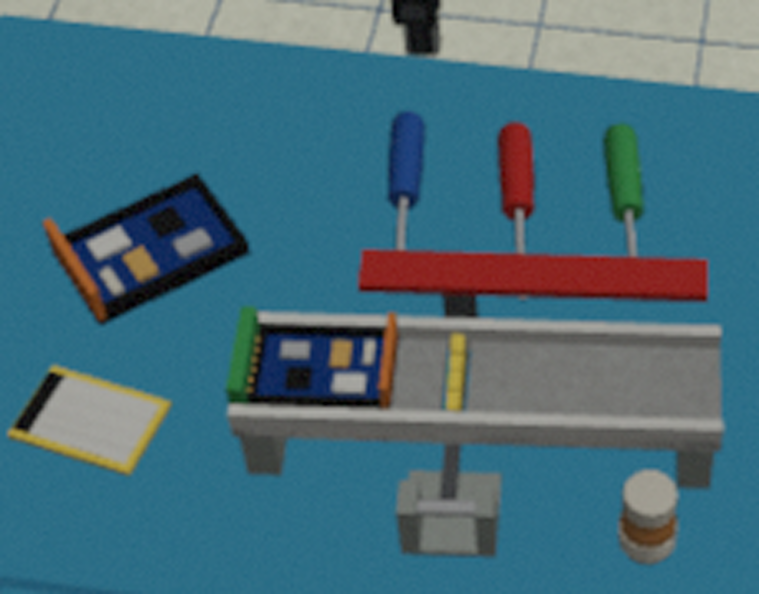

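The tray is at the stop, the treadle is up, the gate is shut and the bystanders look undisturbed. I'll check the plate's position in numbers, then hand in.

```bash
python3 - <<'E'
from h import *
O=np.array([.583,.0076]);ey=np.array([.1075,-.9942]);ex=np.array([-.9942,-.1075])
for n,roi in(("scene",(262,240,275,280)),("top",(350,195,385,245))):
    B=snapshot(n);p=cv2.findNonZero(mask(B,(6,140,90),(20,255,255),roi))
    if p is None: print(n,"none");continue
    q=ray(n,p[:,0],.083)[:,:2]-O;print(n,len(p),"x",(q@ex).mean().round(4),"y",np.percentile(q@ey,[5,50,95]).round(4))
o=np.r_[O+.04*ey,.083];print(proj("scene",o),proj("top",o))
sign_off()
E
```

```text
scene 77 x -0.0025 y [0.0395 0.0424 0.0454]
top 42 x -0.0089 y [0.0374 0.042  0.0746]
[[268.65743119 257.38626846]] [[359.32643128 217.56843606]]
the job is handed in; nothing more can be done
```

The tray is against the green end stop with the gate shut behind it, and I've handed the job in. One finger held the treadle down at its stop (about 0.22 rad, about 8 N) while the other pushed the tray through the chute. I then backed off about 6 mm, lifted the hand clear and moved it away.

**Tray position:** the middle of the push plate measured at y = 42.4 mm (scene camera) and 42.0 mm (top camera). It should be at 42.5 mm when the tray is against the stop. During the push the tray stalled there, with the force rising to about 22 N.

**Gate and treadle:** the last picture shows the treadle back up and the yellow gate standing.

**Other things on the bench:** the nearby ones (screwdrivers, jar, battery) looked undisturbed by eye in the last picture. The meter and cover were outside that picture, so I did not recheck them, but the arm never went near them.

**Time and disagreements:** the job took about 15 s of the 42 s allowed. No check failed. The one odd reading was a sideways force of up to about 8 N as the treadle went down, which I took for friction and did not check.

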